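Sort out the loaf tin that rocks

ROBOT

A 6-joint arm with a two-finger parallel gripper is mounted at the origin on a cart in front of the work surface, level with it; the furniture and walls round the work are solid. World frame = base frame: x ahead of the robot, y to its left, z up, the work surface at z = 0. Lengths are in m, angles in rad, forces in N, time in s.
With the tool pointing down it reaches from about 0.375 to 0.975 m from the base axis. Payload 3.8 kg.
Tool frame: the origin (TCP) lies midway between the tips of the shut fingers; the grasp point (between the pads) lies 19 mm behind it; z points along the fingers, y is the line along which they close (so a half turn about z gives the same grasp; the last joint's range is limited). The gripper opens to 85 mm and grips with 20 to 120 N. Pads are 22 mm wide; open, the fingers measure 114 mm over their backs; the gripper's body (76 mm by 85 mm) begins 54 mm behind the grasp point. The pads swing forward as they close: fully open they stand 13 mm farther back than shut.
Start: joints at [1.087, 0.264, 1.604, -0, 1.274, -0.037], TCP at [0.292, 0.609, 0.203] pointing down, gripper open.
Joint ranges: [-2.63, 2.63], [-0.94, 2.18], [0.31, 2.57], [-1.31, 4.45], [0, 2.66], [-2.55, 2.55]. Speed limits (rad/s): [2.57, 2.57, 3.14, 3.14, 3.14, 3.14].

INTERFACE

Orientations are given as a unit quaternion [w, x, y, z].
In Python, from bench import * gives the robot as it stands. Calls block until the motion is done:
- move_pose(position, orientation): joint-space move of the TCP to a pose.
- move_straight(position, rate=0.15, frame=None, max_force=None): straight line of the TCP; frame=None keeps the orientation; rate is the mean speed in m/s. With max_force (N) it stops when the force on the tool has changed by that much, and returns True; else False.
- move_joints(angles): joint-space move.
- let_go() and gripper_close(): open the fingers fully, or close them until they stop; the grip force is fixed at half the most.
- pause(seconds).
- ik(position, orientation): joint angles nearest the present ones, or None.
- capture(name): name is "side" or "top"; returns the picture (400x640x3 uint8, blue, green, red); there is no depth.
- camera_info(name): a dict with "camera_matrix" (3x3 intrinsics, pixels), "rvec" (rotation vector, rad) and "tvec" (3), from world to camera coordinates, as OpenCV has them. Camera axes: x right, y down, z forward; pixel columns grow to the right and rows downward; lengths in m; the calibration is good to about 2 mm. A picture is of the moment at which its call begins. camera_info takes no time and is no camera call.
A pose or a line that the arm cannot do raises IKError and nothing moves.
- finish_job(): hands the job in; it is judged then, once.
Readings, each from a call of its own:
- current_clock(): time.
- current_joint_pos(): joint angles.
- current_dq(): joint speeds.
- current_tau(): joint torques, N m.
- current_tcp_pos(): TCP position.
- current_ee_rot(): TCP orientation.
- current_wrist_force(): force on the tool from outside, world axes, zero at the start.
- current_torque(): the same for the moment, N m.
- current_opening(): finger opening in m.
- current_gripper_force(): force on a finger pad.
Only numpy, scipy, OpenCV 4.12 (cv2) and the standard library are available. Lean on these libraries where they do the work, as an engineer would, in place of code of your own. Each camera call takes 0.05 s, during which the arm holds its last target. There are 200 camera calls.

TASK

One of the three loaf tins is warped and rocks when a corner of its rim is pressed: find it by pressing down on the rims, and make it rock where it stands before it is moved. Then stand the warped one flat in the metal tray and the two steady ones flat on the chopping board. Keep all three from tipping over, and leave the salt shaker where it is.

Things in the scene. Friction and masses are not known exactly. Their poses are not given: they have to be found in the camera images.
- loaf_tin_a_center (a point): one of three small open loaf tins of dark steel that look alike: 124 (x) x 62 (y) mm, 30 mm high, walls 4 mm, 0.19 to 0.33 kg, standing level on the worktop. This point is its centre, 15 mm above its underside; x points along its length, z up. Any one of the three may be the warped one.
- loaf_tin_b_center (a point): one of three small open loaf tins of dark steel that look alike: 124 (x) x 62 (y) mm, 30 mm high, walls 4 mm, 0.19 to 0.33 kg, standing level on the worktop. This point is its centre, 15 mm above its underside; x points along its length, z up. Any one of the three may be the warped one.
- loaf_tin_c_center (a point): one of three small open loaf tins of dark steel that look alike: 124 (x) x 62 (y) mm, 30 mm high, walls 4 mm, 0.19 to 0.33 kg, standing level on the worktop. This point is its centre, 15 mm above its underside; x points along its length, z up. Any one of the three may be the warped one.
- loaf_tin_a: the same tin as loaf_tin_a_center; origin at the centre of its underside, x along its length, z up. Of the three, exactly one is warped underneath. Left alone it stands level; pressed on the rim at one of two opposite corners with 3 to 6 N (20 N does no harm) it rocks by about 0.07 rad, that corner sinking 2 to 3.5 mm, and it levels again when let go. The steady two stay level wherever pressed.
- loaf_tin_b: the same tin as loaf_tin_b_center; origin at the centre of its underside, x along its length, z up. The warped one rocks from corner to corner: it rests on one diagonal, so it rocks when the rim is pressed at either end of the other diagonal and stays still at the two corners it rests on. Pressing two neighbouring corners of a tin (for instance both of one end) settles it.
- loaf_tin_c: the same tin as loaf_tin_c_center; origin at the centre of its underside, x along its length, z up. 
- tray: a shallow aluminium tray, fixed, 200 (x) x 160 (y) x 20 mm high outside, walls and floor 5 mm (the floor inside is 5 mm above the worktop); origin at the centre of its underside, z up.
- chopping_board: a wooden chopping board, fixed, 240 (x) x 340 (y) x 22 mm thick, flat top 22 mm above the worktop; origin at the centre of its underside, z up.
- mill_2: a small salt shaker with a grey top, 44 mm in diameter, 90 mm high, standing loose among the tins, not to be moved; origin at the centre of its underside.

How it is judged:
On the way:
1. the warped loaf tin is pressed with the fingers so that it rocks where it stands (angle between loaf_tin_b_center's own z axis and vertical above 0.04 rad and contact force between the fingers and loaf_tin_b above 0.8 N and height (world z) of loaf_tin_b_center below 0.025 m and distance of loaf_tin_b_center from where it was at the start of the episode below 0.04 m), for 0.15 s.
At the end, for the whole second after the job is handed in: The warped loaf tin stands flat (within 0.12 rad) on the floor of the tray, inside its walls; the two steady ones stand flat (within 0.12 rad) on the chopping board with their centres at least 15 mm inside its edges; all three are at rest (under 0.03 m/s) (x of loaf_tin_a_center in the frame of chopping_board between -0.105 and 0.105 m and y of loaf_tin_a_center in the frame of chopping_board between -0.155 and 0.155 m and z of loaf_tin_a_center in the frame of chopping_board between 0.029 and 0.045 m and angle between each of loaf_tin_a_center, loaf_tin_b_center, loaf_tin_c_center's own z axis and vertical below 0.12 rad and linear speed of each of loaf_tin_a, loaf_tin_b, loaf_tin_c below 0.03 m/s and x of loaf_tin_b_center in the frame of tray between -0.045 and 0.045 m and y of loaf_tin_b_center in the frame of tray between -0.055 and 0.055 m and z of loaf_tin_b_center in the frame of tray between 0.012 and 0.028 m and x of loaf_tin_c_center in the frame of chopping_board between -0.105 and 0.105 m and y of loaf_tin_c_center in the frame of chopping_board between -0.155 and 0.155 m and z of loaf_tin_c_center in the frame of chopping_board between 0.029 and 0.045 m); the robot touches nothing.
It fails at once if a loaf tin is tipped over (more than 0.7 rad) (angle between any of loaf_tin_a_center, loaf_tin_b_center, loaf_tin_c_center's own z axis and vertical above 0.7 rad).
It fails at once if the salt shaker is shifted by more than 30 mm or tipped (distance of mill_2 from where it was at the start of the episode above 0.03 m or angle between mill_2's own z axis and vertical above 0.5 rad).
It also fails if it takes over 72 s, if anything falls off the work surface, if the arm or the gripper's body presses on something with over 40 N, if the wrist force passes 120 N, or if a joint passes its speed limit or range.

## Working session

There is one attempt and no reset: what is moved stays moved. The work goes in short steps, each a Python script; the robot and the scene stay as the last script left them, time stands still between calls to the robot, and variables do not carry over. Pictures are saved under pics/ and viewed, at most 10 in all, crops included, and the job is handed in when it is done.

```bash
ls; mkdir -p pics; python3 - <<'E'
from bench import *
import cv2
for n in("top","side"):
    im=capture(n); cv2.imwrite(f"pics/{n}0.png",im); print(n,camera_info(n))
print(current_clock(),current_tcp_pos(),current_ee_rot(),current_opening())
E
```

```text
pics
top {'camera_matrix': array([[482.7948448 ,   0.        , 327.21917196],
       [  0.        , 482.7948448 , 204.79156309],
       [  0.        ,   0.        ,   1.        ]]), 'rvec': array([ 2.16294639, -2.1997688 ,  0.08038013]), 'tvec': array([0.03603919, 0.56157006, 1.34852933])}
side {'camera_matrix': array([[461.89513978,   0.        , 330.97643155],
       [  0.        , 461.89513978, 199.64107103],
       [  0.        ,   0.        ,   1.        ]]), 'rvec': array([ 2.08605077, -0.63098195,  0.36576509]), 'tvec': array([-0.4323017 ,  0.22734767,  0.86789328])}
0.1 [0.29131795 0.60808686 0.20216933] [-2.42470115e-04  2.21514142e-01  9.75156615e-01 -1.00106169e-03] 0.08548030410490516
```

View pics/top0.png

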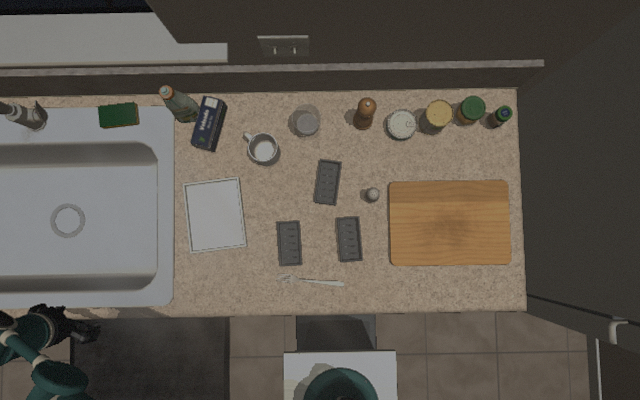

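View pics/side0.png

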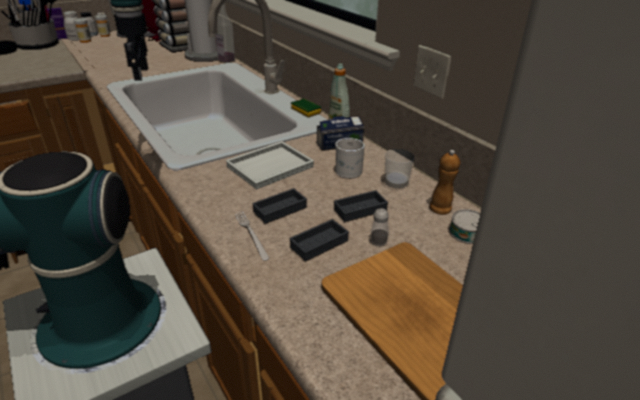

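The top view shows three dark tins at about (289,243), (348,239) and (327,182), and the shaker at (372,195). The tray is at (214,215), the board at (449,223) and the robot base at the bottom. The side view confirms that layout: everything is upright and all the tins have their long axis roughly along world x.

```bash
cat > h.py <<'E'
import cv2, numpy as np
from bench import *
from scipy.spatial.transform import Rotation as R
def cast(n,px,z):
    c=camera_info(n); Rm=cv2.Rodrigues(c["rvec"])[0]; C=-Rm.T@c["tvec"]
    p=cv2.undistortPoints(np.float32(px).reshape(-1,1,2),c["camera_matrix"],None).reshape(-1,2)
    d=np.c_[p,np.ones(len(p))]@Rm
    return C+d*((z-C[2])/d[:,2])[:,None]
def rects(mask,z,amin,off=(0,0)):
    """hull cast to plane z -> [(centre, long side, short side, yaw of long side)]"""
    out=[]
    for k in cv2.findContours(mask,cv2.RETR_EXTERNAL,cv2.CHAIN_APPROX_NONE)[0]:
        if cv2.contourArea(k)<amin: continue
        w=cast("top",k.reshape(-1,2)+np.array(off),z)[:,:2]
        (c,(a,b),t)=cv2.minAreaRect((w*1000).astype(np.float32))
        if a<b: a,b,t=b,a,t+90
        t=np.deg2rad((t+90)%180-90); out.append((np.array(c)/1000,a/1000,b/1000,t))
    return out
def clean(m,k=3): 
    m=(m*255).astype(np.uint8); K=np.ones((k,k),np.uint8)
    return cv2.morphologyEx(cv2.morphologyEx(m,cv2.MORPH_CLOSE,K),cv2.MORPH_OPEN,K)
def see():
    im=capture("top"); hsv=cv2.cvtColor(im,cv2.COLOR_BGR2HSV)
    def roi(m,x0,y0,x1,y1): 
        o=np.zeros_like(m); o[y0:y1,x0:x1]=m[y0:y1,x0:x1]; return o
    V,S,H=hsv[...,2],hsv[...,1],hsv[...,0]
    return im,(roi(V<100,265,150,363,280),roi((S<35),178,170,255,262),roi((S>95)&(H<30),380,165,520,280))
E
python3 - <<'E'
from h import *
im,(t,tr,b)=see()
hsv=cv2.cvtColor(im,cv2.COLOR_BGR2HSV)
for p in[(200,215),(188,215),(260,215),(289,243),(300,215),(420,230),(279,243)]: print(p,hsv[p[1],p[0]])
for n,m,z in(("tin",t,.015),("tray",tr,.018),("board",b,.02)):
    m=clean(m,5); 
    for r in rects(m,z,150): print(n,*[np.round(v,4) for v in r])
    im[cv2.Canny(m,50,150)>0]=(0,0,255)
c=camera_info("top");print("cam",-cv2.Rodrigues(c["rvec"])[0].T@c["tvec"], "shaker",cast("top",[(372,195)],.045))
cv2.imwrite("pics/seg.png",cv2.resize(im[140:290,170:530],None,fx=2.2,fy=2.2,interpolation=0))
E
```

```text
(200, 215) [ 40   5 153]
(188, 215) [30 17 91]
(260, 215) [ 16  56 142]
(289, 243) [18 17 76]
(300, 215) [ 16  59 143]
(420, 230) [ 15 131 138]
(279, 243) [18 17 77]
tin [0.4565 0.1372] 0.1277 0.068 0.05
tin [ 0.4652 -0.0311] 0.1275 0.0705 0.0663
tin [0.6287 0.0269] 0.1271 0.0694 -0.1557
tray [0.5401 0.3483] 0.2029 0.165 0.113
board [ 0.5066 -0.3174] 0.3415 0.239 1.5688
cam [0.45792111 0.02409383 1.38741445] shaker [[ 0.58558991 -0.09896211  0.045     ]]
```

View pics/seg.png

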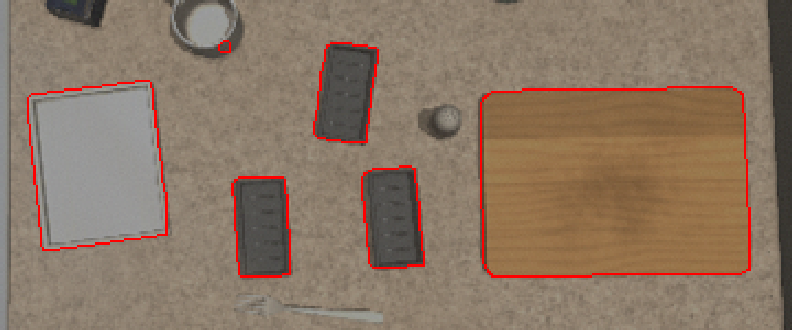

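Segmentation is clean: each red outline hugs its tin, the tray or the board. Next I press two neighbouring corners on each tin.

```bash
cat >> h.py <<'E'
TINS=[(.4565,.1362,.05),(.4652,-.0320,.0663),(.6287,.0259,-.1557)]
TRAY=(.5401,.3483,.113); BOARD=(.5066,-.3174,0.)
def local(f,x,y):
    c,s=np.cos(f[2]),np.sin(f[2]); return f[0]+c*x-s*y,f[1]+s*x+c*y
def down(x,y,z,yaw):
    """tool-down quaternion, y across the tin; of the two half turns the one with the smaller last joint"""
    best=None
    for k in(0,np.pi):
        h=(yaw+k)/2; q=[0,np.cos(h),np.sin(h),0]; j=ik([x,y,z],q)
        if j is not None and(best is None or abs(j[5])<best[0]): best=(abs(j[5]),q)
    return best[1]
E
python3 - <<'E'
from h import *
gripper_close(); print("closed",current_opening(),current_clock())
for i,t in enumerate(TINS):
    zs=[]
    for sy in(1,-1):
        x,y=local(t,-.060,sy*.029)
        move_pose([x,y,.05],down(x,y,.05,t[2]))
        hit=move_straight([x,y,.018],rate=.03,max_force=12)
        pause(.25); z=current_tcp_pos()[2]; f=current_wrist_force()[2]; zs.append(z)
        print(i,sy,hit,round(z,4),round(f,1),round(current_clock(),1))
        move_straight([x,y,.05],rate=.15)
    if abs(zs[0]-zs[1])>.0014: print("warped",i); break
E
```

```text
closed -4.787982268169845e-05 0.9167
0 1 False 0.0182 -0.5 4.1
0 -1 False 0.0182 -0.2 6.3
1 1 False 0.0182 -0.7 10.6
1 -1 False 0.0182 -0.3 12.7
2 1 False 0.0182 0.7 16.8
2 -1 False 0.0182 -0.8 19.0
```

```bash
python3 - <<'E'
from h import *
print(current_tcp_pos(),current_ee_rot(),[local(t,-.06,-.029) for t in TINS[2:]])
a=capture("top")[120:300,230:420]; b=capture("side")[130:290,220:420]
im=np.hstack([cv2.resize(a,(400,380)),cv2.resize(b,(400,380))])
cv2.imwrite("pics/p1.png",im)
E
```

```text
[0.56606747 0.00651757 0.05100873] [1.35317213e-03 7.77619095e-02 9.96971039e-01 5.20647214e-05] [(np.float64(0.5649287282259459), np.float64(0.006555106712113231))]
```

View pics/p1.png

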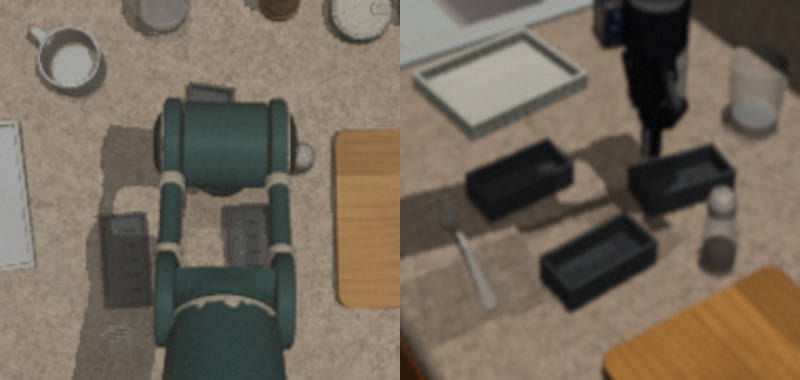

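```bash
python3 - <<'E'
from h import *
im=capture("side"); c=camera_info("side")
P=lambda p: cv2.projectPoints(np.float64(p).reshape(-1,3),c["rvec"],c["tvec"],c["camera_matrix"],None)[0].reshape(-1,2)
big=cv2.resize(im[170:270,240:400],None,fx=5,fy=5,interpolation=cv2.INTER_CUBIC)
big=cv2.convertScaleAbs(big,alpha=1.6,beta=20)
S=lambda q:tuple(int(v) for v in (q-np.array([240,170])+.5)*5)
for t in TINS:
    pts=P([(*local(t,sx*.062,sy*.031),.03) for sx,sy in((1,1),(1,-1),(-1,-1),(-1,1))])
    cv2.polylines(big,[np.array([S(q) for q in pts])],True,(0,0,255),1)
cv2.circle(big,S(P(current_tcp_pos())[0]),4,(0,255,0),1)
cv2.imwrite("pics/p2.png",big)
E
```

```text
(no output)
```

View pics/p2.png

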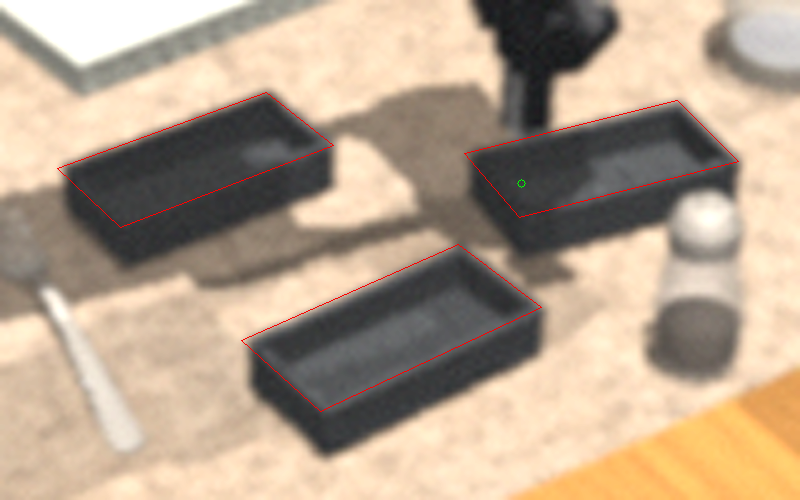

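The rim outlines match the side view, so the tin poses are good. The fingertips appear higher than the reported TCP (green mark), so I'll probe lower with a force stop.

```bash
python3 - <<'E'
from h import *
x,y=local(TINS[2],-.060,-.029)
print(move_straight([x,y,.020],rate=.15))
print(move_straight([x,y,-.012],rate=.03,max_force=10))
pause(.1);print(current_tcp_pos(),current_wrist_force(),current_clock(),current_opening())
im=capture("side")[170:250,320:420]
cv2.imwrite("pics/p3.png",cv2.convertScaleAbs(cv2.resize(im,None,fx=7,fy=7,interpolation=2),alpha=2.5,beta=10))
E
```

```text
False
True
[ 0.56477178  0.00632021 -0.00126702] [-1.90613958 -0.17760598  6.48072142] 20.6917 0.00037119339796965037
```

View pics/p3.png

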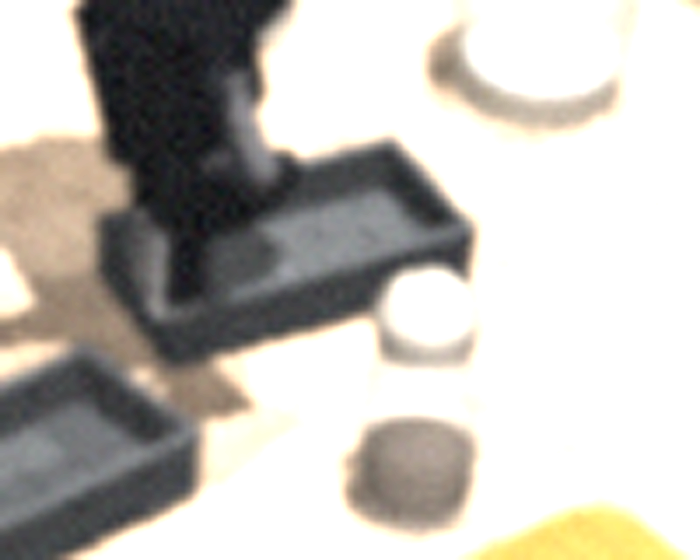

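The fingertips sit on the rim corner of tin 3, at about (185,300) in the crop, while the TCP reads −1 mm. The shut tips therefore look to be about 30 mm behind the TCP. I'll check that against bare worktop, then press the other corners.

```bash
python3 - <<'E'
from h import *
x,y,z=current_tcp_pos()
move_straight([x,y,.015],rate=.2); move_straight([x-.05,y,.012],rate=.2)
f0=np.array(current_wrist_force())
h=move_straight([x-.05,y,-.036],rate=.04,max_force=6); print("worktop",h,current_tcp_pos(),current_wrist_force()-f0,current_clock())
move_straight([x-.05,y,.015],rate=.2)
x,y=local(TINS[2],-.060,.029); move_straight([x,y,.012],rate=.2)
h=move_straight([x,y,-.012],rate=.03,max_force=12); pause(.2); print("tin2 +",h,current_tcp_pos(),current_wrist_force(),current_clock())
move_straight([x,y,.02],rate=.2)
E
```

```text
worktop True [0.51598149 0.0063365  0.00158239] [-2.99383064  0.76646013  8.39664954] 21.9083
tin2 + True [0.573825   0.06337712 0.00205511] [-1.75073979 -0.40161987  6.51664841] 23.4083
```

Correction: the "worktop" probe at (0.516, 0.006) actually landed on the far-left rim corner of tin 1, so it reads a rim height (+1.6 mm). Tin 2's left corner reads +2.1 mm and its right corner −1.3 mm, a 3.4 mm sink, so tin 2 looks warped. The tips are about 28.5 mm behind the TCP. I'll press it again as a check, holding longer, then grasp it.

```bash
cat >> h.py <<'E'
TIP=.0285  # shut finger tips found this far behind the reported TCP (by touch on 30 mm rims)
def pick(t):
    q=down(t[0],t[1],.03,t[2])
    move_pose([t[0],t[1],.025],q)
    h=move_straight([t[0],t[1],-.028],rate=.12,max_force=10)
    print("down hit",h,current_tcp_pos()[2]); 
    if h: return
    gripper_close(); print("opening",current_opening(),current_gripper_force(),"t",current_clock())
E
python3 - <<'E'
from h import *
t=TINS[2]; zs=[]
for sy,F in((-1,3),(-1,12),(1,12)):
    x,y=local(t,-.060,sy*.029)
    if F!=12 or sy==1: move_straight([x,y,.010],rate=.2)
    h=move_straight([x,y,-.012],rate=.03,max_force=F); pause(.05 if F==3 else .4)
    zs.append(current_tcp_pos()[2]); print(sy,F,h,zs[-1],current_wrist_force()[2],current_clock())
    if not(sy<0 and F==3): move_straight([x,y,.02],rate=.2)
if zs[2]-zs[1]>.002:
    let_go(); pick(t)
E
```

```text
-1 3 True -0.0011155007491535432 4.914736986296557 24.625
-1 12 True -0.0012473375792746155 7.177074126630571 25.2333
1 12 True 0.0020676426291732497 6.160300771551484 26.7667
down hit False -0.02827623219954875
opening 0.06053672437195118 67.90840100264177 t 29.1167
```

The press is reproducible: the −y corner sinks at about 5 N and the +y corner stays firm. Tin 2 is gripped with a 60.5 mm opening, so now it goes in the tray.

```bash
cat >> h.py <<'E'
def place(f,x,y,floor,zc):
    p=current_tcp_pos(); move_straight([p[0],p[1],zc],rate=.2)
    X,Y=local(f,x,y); move_pose([X,Y,zc],down(X,Y,zc,f[2]))
    print("held",current_opening())
    h=move_straight([X,Y,-.0283+floor+.0015],rate=.12,max_force=15)
    print("lower hit",h,current_tcp_pos()[2],current_wrist_force()[2]); let_go()
    move_straight([X,Y,.05],rate=.2); print("t",current_clock())
E
python3 - <<'E'
from h import *
place(TRAY,0,0,.005,.05)
pick(TINS[1])
E
```

```text
held 0.06118273130387155
lower hit True -0.021502175505851623 6.12551840644951
t 32.4083
down hit False -0.02798552614298544
opening 0.06096066095744339 67.10254478850402 t 35.5167
```

```bash
python3 - <<'E'
from h import *
place(BOARD,0,-.075,.022,.09)
move_straight([*current_tcp_pos()[:2],.08],rate=.2)
pick(TINS[0])
im=capture("top"); cv2.imwrite("pics/p4.png",im[140:300,170:530])
E
```

```text
held 0.06078642823157505
lower hit True -0.005122204177345768 2.8855750591086897
t 39.1917
down hit False -0.027941174167058574
opening 0.0608355744831801 67.11663570720702 t 42.375
```

View pics/p4.png

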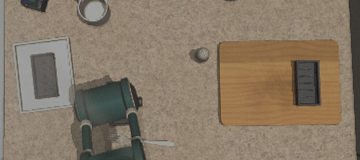

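The crop shows the warped tin flat in the middle of the tray (44,76) and a steady tin on the board (307,82). The shaker at (201,55) hasn't moved. The last tin goes to the board next.

```bash
python3 - <<'E'
from h import *
place(BOARD,0,.06,.022,.10)
x,y,_=current_tcp_pos(); move_straight([x,y,.2],rate=.2)
move_pose([.40,.12,.2],down(.40,.12,.2,0)); print(current_clock())
a=capture("top")[140:290,170:530]; b=capture("side")[120:400,200:480]
cv2.imwrite("pics/p5.png",np.vstack([cv2.resize(a,(700,292)),cv2.resize(b,(700,300))[:, :]]))
E
```

```text
held 0.060908747159585316
lower hit True -0.005016459071897482 4.3772223151123
t 46.9667
49.925
```

View pics/p5.png

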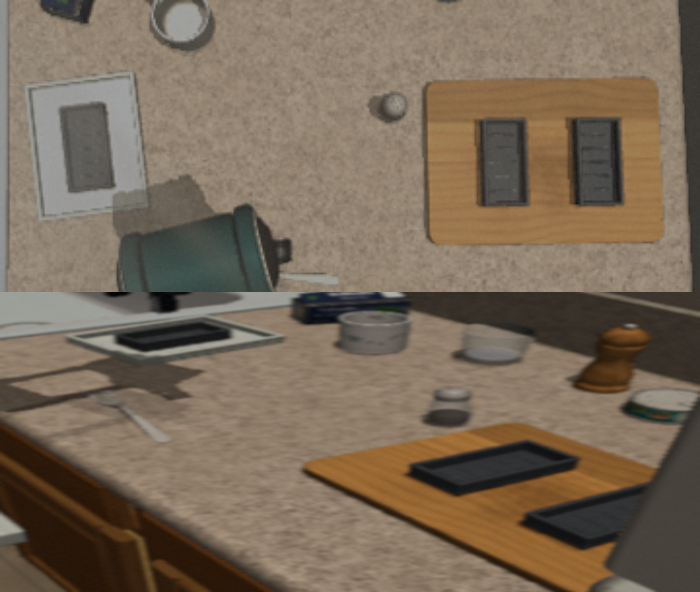

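The picture shows the warped tin flat in the tray at (88,147) and both steady tins flat on the board at (503,162) and (597,162). The shaker is upright at (394,105) and the arm is clear, so I'm handing in.

```bash
python3 -c "
from bench import *
print(finish_job())"
```

```text
the job is handed in; nothing more can be done
None
```

I handed the job in at about 50 s: the tin that rocked under pressing now stands flat in the tray, the two steady tins stand flat on the chopping board, and the salt shaker is where it was; no verdict came back, so I can't confirm the pass.

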